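# Shut and latch the casting crate

### The arm

A 6-joint arm with a two-finger parallel gripper is mounted at the origin on a cart in front of the work surface, level with it; the furniture and walls round the work are solid. World frame = base frame: x ahead of the robot, y to its left, z up, the work surface at z = 0. Lengths are in m, angles in degrees, forces in N, time in s.
With the tool pointing down it reaches from about 0.35 to 0.875 m from the base axis. Payload 4.2 kg.
Tool frame: the origin (TCP) lies on the front face of the gripper's body, between the roots of the fingers; the fingertips stand 70 mm ahead of it and the grasp point (between the pads) lies 51 mm ahead of it (r.nose_length is the distance from the TCP to the fingertips, in m); z points along the fingers, y is the direction in which the jaws open and shut (so a half turn about z gives the same grasp; the last joint's range is limited). The gripper opens to 87 mm and grips with 3 to 60 N. Pads are 19 mm wide; open, the fingers measure 117 mm over their backs; the gripper's body (75 mm by 190 mm) begins 51 mm behind the grasp point.
Start: joints at [85.29, 22.042, 0.453, 0, -68.411, -14.817], TCP at [0.209, 0.589, 0.292] pointing down, gripper open.
Joint ranges: [-179.83, 179.83], [-69.29, 118.12], [-61.27, 80.66], [-181.25, 117.63], [-171.15, -9.14], [-177.46, 177.46]. Speed limits (degrees/s): [159.86, 159.86, 180, 180, 180, 180].

### API

Orientations are given as a 3x3 rotation matrix whose columns are the frame's x, y, z axes.
In Python, from station import telemetry, capture, order, r gives the robot as it stands.
- The arm moves only by the tool drive_tool, never from a script. Its argument "series" is a list of rows, each a list of 4 numbers: the shift along the tool's x, y, z as a fraction of full scale, then the turn about the tool's z as a fraction of full scale. In form: [[dx, dy, dz, turn], ...]. A call has 1 to 10 rows; each row is the pose to reach, as a shift and turn from the pose commanded when the call began, along the tool's axes at that moment; what a row does not reach only later rows make up. Full scale, the value 1, is 0.12 m for a shift and 2 rad for a turn. A row lasts 1/8 s, in which the tool goes at most 62.5 mm and 10.7 degrees, less where a joint would pass 70% of its speed; a pose out of reach is approached as far as the arm can. A call with a number of a shift or a turn outside -1 to 1 is refused whole. A call with a gripper value outside its range is refused whole. "fingers" is the finger opening in mm, from 0 to 87, set as the call begins (left out, the last holds). The fingers move at their own pace and stop on an object; the grip force is fixed at half the most. Time passes only in rows, so rows that repeat a pose let the fingers close. It gives the time, the measured TCP pose, the force and the opening at its end, in the units of the state.
- telemetry.sense(): the state, without advancing time (a new reading comes with each control period).
- capture(name): name is "scene" or "side" or "wrist"; returns a dict with "color" (480x640x3 uint8, blue, green, red), "fx", "fy", "cx", "cy" (pixels), "eye" and "attitude" of the camera in the world; the wrist camera has in their place "mount" (4x4, takes a point from camera to tool coordinates, whose origin is the TCP and whose axes are the flange's). Camera axes: x right, y up, looking along -z (the intrinsics and any distortion apply to the point x, -y, -z); pixel columns grow to the right and rows downward; lengths in m; the calibration is good to about 2 mm. A picture is of the moment at which its call begins: read the wrist's pose just before it. There is no depth.
- order.finish_job(): hands the job in, once; it reports no verdict.
The state is a dict: "time_s": time; "joints": joint angles; "joint_velocities": joint speeds; "effort": joint torques, N m; "tcp_pos": TCP position; "ee_rot": TCP orientation; "wrist_force": force on the tool from outside, world axes, zero at the start; "moment": the same for the moment, N m; "gripper_width": opening from 0.0 (shut) to 1.0 (fully open).
Only numpy, scipy, OpenCV 4.12 (cv2) and the standard library are available. Lean on these libraries where they do the work, as an engineer would, in place of code of your own. Each camera call takes 0.05 s, during which the arm holds its last target. There are 200 camera calls.

### The job

Shut the gate of the small casting crate and latch it: lift the latch bar by its thumb piece, swing the gate to against its sprung buffer until the bar is past the striker, then let the bar down fully into the catch behind the striker and let go. Do this by feel, without jamming the bar hard against the striker or the catch, and leave the castings and everything else where they are.

Things in the scene. Friction and masses are not known exactly. Their poses are not given: they have to be found in the camera images.
- crate: plywood crate screwed down to the pad, 180 x 206 x 80 mm (its x, y, z), open at the top and at the front (its -x side, facing roughly the robot). Origin on the bench surface, 75 mm behind the gate's plane; x points into the crate, y toward the gate's hinge, z up. The catch is outside the front corner opposite the hinge
- gate_hinge (a point): point on the gate's vertical hinge axis, at crate x = -75, y = +97 mm, 65 mm above the bench (height of the latch pivot)
- gate (a joint): steel rod gate, 185 mm wide, 12 to 84 mm above the bench; swings freely (about 0.04 N m friction). Opening angle, rad: 0 = square across the crate's front, positive = free end swung out of the front (clockwise from above). Starts ajar at 0.25 to 0.42. Latched it rests anywhere between -0.08 and 0.10, depending on how the catch is set. Limits -0.16 and 0.9
- latch_pivot (a point): pivot of the latch bar on the outer side of the gate, 75 mm from the hinge axis along the gate, 8 mm out from the gate's middle plane, 65 mm above the bench; its axis is square to the gate's face
- latch (a joint): angle of the latch bar on its pivot, rad: 0 = level (down, resting on its own stop), positive = free end raised, at most 0.32 (hard stop). The bar falls by its own weight
- latch_bar: steel latch bar with its thumb piece, 0.15 to 0.25 kg: a flat 18 mm high, 6 mm thick, on the gate's outer side, reaching 152 mm from the pivot away from the hinge, 42 mm past the gate's free edge. Origin at the pivot; its y points along the bar to the hinge side, x square to the gate into the crate, z up when level
- thumb_piece (a point): middle of the thumb piece, an upright steel tab on the bar, 10 mm thick square to the gate, 24 mm wide along it, up to 135 mm above the bench. Bar down: this point is 117 mm above the bench, 85 mm from the pivot along the bar and 52 mm above it, 160 mm from the hinge axis. It stands free above the gate's top edge (84 mm) and is pinched from above across its 10 mm
- bar_end (a point): point in the middle of the bar 139 mm from the pivot and 214 mm from the hinge axis: the part that lies in the catch
- catch: fixed steel catch at the corner opposite the hinge; origin 65 mm above the bench. It carries the keeper: a blunt striker lip 6 mm thick, round top 76 mm above the bench (bar must be raised at least 0.16 rad to pass over, better 0.26), behind it (crate +x) a 10 mm wide open slot for the 6 mm bar, behind that a rigid backstop 115 mm high. Keep the bar's force on these under 15 N
- slot_nominal (a point): middle of the slot as nominally set (214 mm from the hinge axis; gate angle 0 puts the bar's middle here), axes as the crate's. The keeper, with striker, slot, backstop and buffer together, is screwed through slotted holes that lie on an arc about the gate hinge, and stands up to 18 mm (0.085 rad) to either side of this; that setting is not reported and must be felt or seen
- gate_edge (a point): inner face of the gate's free edge, 178 mm from the hinge, where the keeper's sprung buffer meets it 8 mm before mid slot (1.2 N/mm, damped 0.12 N per mm/s). Slow push at the thumb piece (closing moment about the hinge): 8 N (1.35 N m) as the bar clears the striker, 10.5 N (1.7) in mid slot, 13 N (2.05) at the backstop, then rigid. Let go early, the gate springs back
- tap_body_1: brass tap casting, 163 x 69 x 42 mm, lying in the crate just behind the gate, along the gate; bystander, origin under its middle
- tap_body_2: brass tap casting, 163 x 69 x 42 mm, lying in the crate toward its back; bystander, origin under its middle
- tap_body_8: brass tap casting, 163 x 69 x 42 mm, lying on the pad to the right; bystander, origin under its middle
- marker: marker pen 130 x 16 mm lying near the front edge; bystander, origin under its middle
- caliper: steel vernier caliper 216 x 67 x 12 mm lying near the front edge; bystander, origin under its middle
- pencil_grinder: dark pencil-shaped air grinder, 197 x 21 mm, lying at the left; bystander, origin under its middle

How it is judged:
By the outcome, as a careful person would: the job done as asked, in the order asked, and still so for the second after the job is handed in, with the robot touching nothing.
It also fails if it takes over 61 s, if anything falls off the work surface, if the arm or the gripper's body presses on something with over 40 N, if the wrist force passes 120 N, or if a joint passes its speed limit or range.

## Working session

There is one attempt and no reset: what is moved stays moved. The work goes in short steps, Python scripts to look and compute and a tool call to move; the robot and the scene stay as the last step left them, time stands still between calls to the robot, and variables do not carry over. Pictures are saved under pics/ and viewed, about 8 in all and at most 12, crops included, and the job is handed in when it is done.

Besides the shell and the picture viewer there is one more tool, called as a command line: name --pt "numbers of a row" for each row, then --argument value for the rest. drive_tool: Moves the arm, as the interface text tells. Shift numbers are shares of 0.12 m and turn numbers shares of 2 rad, none past 1 either way. Its arguments: {"type":"object","properties":{"series":{"type":"array","items":{"type":"array","items":{"type":"number","minimum":-1,"maximum":1}}},"fingers":{"type":"number"}},"required":["series"]}

```bash
ls; mkdir -p pics; python3 - <<'E'
from station import telemetry, capture, order, r
import cv2,numpy as np
s=telemetry.sense(); print({k:np.round(v,3).tolist() for k,v in s.items()})
for n in ("scene","side","wrist"):
    c=capture(n); cv2.imwrite(f"pics/{n}0.png",c["color"])
    print(n,{k:np.round(v,4).tolist() for k,v in c.items() if k!="color"})
E
```

```text
pics
{'time_s': 0.0, 'joints': [85.29, 22.091, 0.38, -0.028, -68.41, -14.817], 'joint_velocities': [-0.011, 0.053, 0.063, 0.032, 0.024, 0.002], 'effort': [0.0, -39.067, 18.741, 4.22, 0.011, -0.0], 'tcp_pos': [0.209, 0.589, 0.291], 'ee_rot': [[0.942, -0.334, -0.001], [-0.334, -0.942, -0.002], [0.0, 0.002, -1.0]], 'wrist_force': [0.323, 0.055, -0.277], 'moment': [0.01, 0.003, -0.003], 'gripper_width': 0.996}
scene {'fx': 558.2134, 'fy': 558.2134, 'cx': 309.0753, 'cy': 233.9058, 'eye': [0.2365, -0.5833, 0.7276], 'attitude': [[0.9018, 0.3037, -0.3073], [-0.432, 0.6226, -0.6525], [-0.0069, 0.7212, 0.6927]]}
side {'fx': 502.9845, 'fy': 502.9845, 'cx': 318.3405, 'cy': 234.646, 'eye': [0.0491, -0.7276, 0.5031], 'attitude': [[0.8499, 0.2077, -0.4843], [-0.5264, 0.3777, -0.7617], [0.0247, 0.9023, 0.4304]]}
wrist {'fx': 359.2294, 'fy': 359.2294, 'cx': 319.1304, 'cy': 244.3108, 'mount': [[-0.0011, 0.954, 0.2999, 0.0834], [1.0, 0.0006, 0.0016, 0.0003], [0.0014, 0.2999, -0.954, -0.093], [0.0, 0.0, 0.0, 1.0]]}
```

View pics/scene0.png

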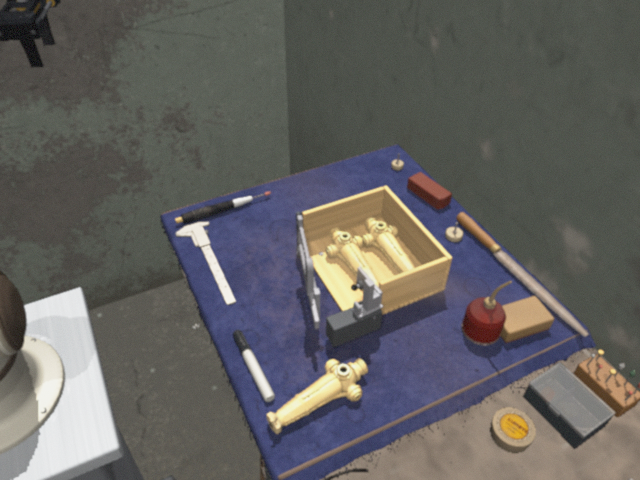

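View pics/side0.png

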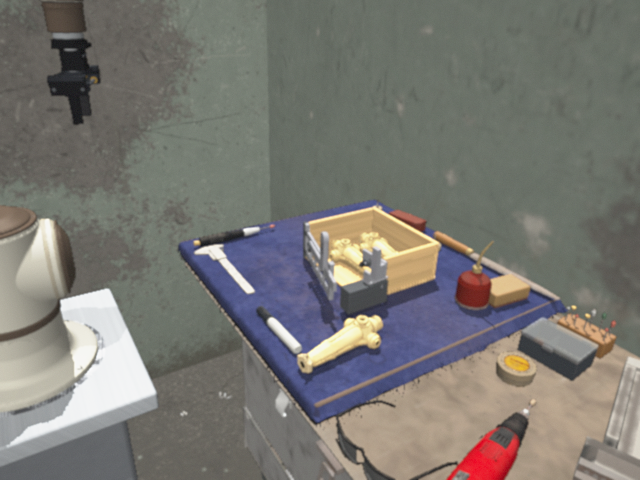

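The scene view shows the crate at about (375,245), the gate ajar from its hinge near (300,215) to its free end near (318,320), and the keeper near (360,310). The side view shows the same, with the thumb piece near (325,250). Next I'll enlarge both views.

```bash
python3 - <<'E'
import cv2,numpy as np
a=cv2.imread("pics/scene0.png")[180:350,285:455]; b=cv2.imread("pics/side0.png")[200:320,290:445]
A=cv2.resize(a,None,fx=3,fy=3,interpolation=2)[:, :]; B=cv2.resize(b,None,fx=3,fy=3,interpolation=2)
A=cv2.resize(a,(400,400),interpolation=2)
B=cv2.resize(b,(400,310),interpolation=2)
o=np.zeros((400,800,3),np.uint8);o[:,:400]=A;o[:310,400:]=B
cv2.imwrite("pics/c1.png",o)
E
```

```text
(no output)
```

View pics/c1.png

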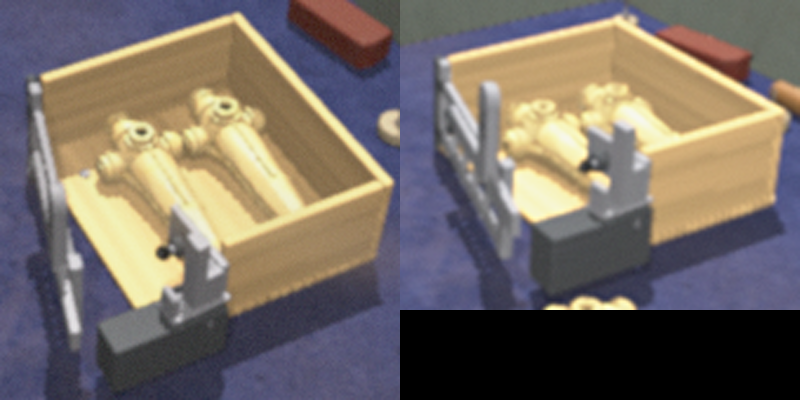

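```bash
cat > h.py <<'E'
import numpy as np
CAM={'scene':(558.2134,309.0753,233.9058,[0.2365,-0.5833,0.7276],[[0.9018,0.3037,-0.3073],[-0.432,0.6226,-0.6525],[-0.0069,0.7212,0.6927]]),
'side':(502.9845,318.3405,234.646,[0.0491,-0.7276,0.5031],[[0.8499,0.2077,-0.4843],[-0.5264,0.3777,-0.7617],[0.0247,0.9023,0.4304]])}
def ray(c,u,v):
    f,cx,cy,e,R=CAM[c]; return np.array(e),np.array(R)@[(u-cx)/f,-(v-cy)/f,-1]
def onz(c,u,v,z):
    e,d=ray(c,u,v); return e+d*(z-e[2])/d[2]
def proj(c,p):
    f,cx,cy,e,R=CAM[c]; q=np.array(R).T@(np.array(p)-e); return cx-f*q[0]/q[2],cy+f*q[1]/q[2]
def sc(u,v): return ('scene',285+u/400*170-.0,180+v/400*170)
def sd(u,v): return ('side',290+(u-400)/400*155,200+v/310*120)
E
python3 - <<'E'
from h import *
np.set_printoptions(precision=4,suppress=True)
for n,p,z in [("back-hinge rim",sc(238,13),.08),("back-right rim",sc(390,183),.08),("front-right rim",sc(222,245),.08),("front-hinge rim",sc(42,78),.08),
 ("bk-hinge sd",sd(618,22),.08),("bk-right sd",sd(786,115),.08),("fr-hinge sd",sd(447,65),.08),
 ("gate post top",sc(34,82),.084),("post sd",sd(443,63),.084),("thumb top sd",sd(490,84),.135),("bar end sc",sc(74,335),.065),("bar end sd",sd(506,240),.065),("thumb top sc",sc(57,188),.135),("striker top",sc(172,292),.076),("striker sd",sd(600,195),.076),("backstop top",sc(182,208),.115),("bs sd",sd(622,125),.115)]:
    print(n,np.round(p[1:],1),onz(*p,z))
E
```

```text
back-hinge rim [386.2 185.5] [0.7066 0.0804 0.08  ]
back-right rim [450.8 257.8] [ 0.7036 -0.1224  0.08  ]
front-right rim [379.4 284.1] [ 0.5725 -0.1204  0.08  ]
front-hinge rim [302.8 213.2] [0.5366 0.0786 0.08  ]
bk-hinge sd [374.5 208.5] [0.7046 0.0753 0.08  ]
bk-right sd [439.6 244.5] [ 0.7047 -0.1272  0.08  ]
fr-hinge sd [308.2 225.2] [0.5307 0.0692 0.08  ]
gate post top [299.4 214.8] [0.5276 0.0731 0.084 ]
post sd [306.7 224.4] [0.5253 0.0664 0.084 ]
thumb top sd [324.9 232.5] [ 0.4776 -0.0744  0.135 ]
bar end sc [316.4 322.4] [ 0.4591 -0.1333  0.065 ]
bar end sd [331.1 292.9] [ 0.4441 -0.1498  0.065 ]
thumb top sc [309.2 259.9] [ 0.4759 -0.0747  0.135 ]
striker top [358.1 304.1] [ 0.526  -0.1376  0.076 ]
striker sd [367.5 275.5] [ 0.5182 -0.1485  0.076 ]
backstop top [362.4 268.4] [ 0.5475 -0.1078  0.115 ]
bs sd [376.  248.4] [ 0.5435 -0.1346  0.115 ]
```

The crate is nearly square to the world axes. The hinge is near (0.528, 0.072), the thumb piece near (0.477, -0.075), and the gate about 0.3 rad open. I'll move above it, turning the jaws across the tab.

drive_tool --pt "1 1 0 0" --pt "1 1 0 0" --pt "1 1 0 0" --fingers 40

```text
time_s: 0.52
tcp_pos: [0.2824, 0.4334, 0.292]
ee_rot: [[0.942, -0.335, -0.0], [-0.335, -0.942, -0.001], [-0.0, 0.001, -1.0]]
wrist_force: [0.6, 0.9, 0.0]
gripper_width: 0.748
```

drive_tool --pt "1 1 0 0" --pt "1 1 0 0" --pt "1 1 0 0"

```text
time_s: 0.9
tcp_pos: [0.3552, 0.2802, 0.2922]
ee_rot: [[0.942, -0.335, -0.0], [-0.335, -0.942, -0.0], [-0.0, 0.0, -1.0]]
wrist_force: [0.5, 0.6, 0.4]
gripper_width: 0.477
```

drive_tool --pt "1 1 0 0" --pt "1 1 0 0" --pt "1 1 0 0"

```text
time_s: 1.27
tcp_pos: [0.4282, 0.1272, 0.2923]
ee_rot: [[0.942, -0.335, -0.0], [-0.335, -0.942, 0.0], [-0.0, -0.0, -1.0]]
wrist_force: [0.3, 0.4, 0.8]
gripper_width: 0.46
```

drive_tool --pt "1 1 0 0" --pt "1 1 0 0" --pt "1 1 0 0"

```text
time_s: 1.65
tcp_pos: [0.5013, -0.0261, 0.292]
ee_rot: [[0.942, -0.336, -0.0], [-0.336, -0.942, -0.0], [-0.0, 0.0, -1.0]]
wrist_force: [0.0, 0.8, -0.4]
gripper_width: 0.458
```

drive_tool --pt "0 0.53 0 0.15" --pt "0 0.53 0 0.3" --pt "0 0.53 0 0.45" --pt "0 0.53 0 0.6" --pt "0 0.53 0 0.765" --pt "0 0.53 0 0.765" --pt "0 0.53 0 0.765" --pt "0 0.53 0 0.765" --pt "0 0.53 0 0.765" --pt "0 0.53 0 0.765"

```text
time_s: 2.9
tcp_pos: [0.4795, -0.0837, 0.2921]
ee_rot: [[-0.293, -0.956, -0.0], [-0.956, 0.293, 0.0], [0.0, 0.0, -1.0]]
wrist_force: [0.3, -0.8, 0.1]
gripper_width: 0.459
```

```bash
python3 - <<'E'
from station import telemetry, capture
import cv2,numpy as np,json
s=telemetry.sense(); print({k:np.round(v,4).tolist() for k,v in s.items() if k not in("effort","joint_velocities")})
c=capture("wrist"); cv2.imwrite("pics/w1.png",c["color"])
json.dump({k:np.array(s[k]).tolist() for k in("tcp_pos","ee_rot")},open("w1.json","w"))
E
```

```text
{'time_s': 2.9, 'joints': [9.2597, 8.4929, -18.3388, -0.0039, -63.1814, -26.3182], 'tcp_pos': [0.4795, -0.0837, 0.2921], 'ee_rot': [[-0.2934, -0.956, -0.0002], [-0.956, 0.2934, 0.0], [0.0, 0.0002, -1.0]], 'wrist_force': [0.2521, -0.7852, 0.0624], 'moment': [0.1136, -0.0933, 0.0465], 'gripper_width': 0.4588}
```

View pics/w1.png

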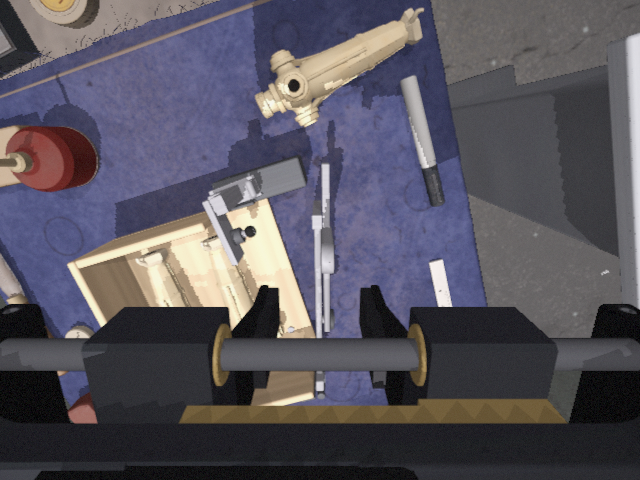

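The gate runs nearly vertically at column 320, with the thumb piece at about (327,253) and the bar end at (326,165). The keeper is at about (200–305, 160–210), with the buffer knob at (248,232). I'll enlarge this part.

```bash
python3 - <<'E'
import cv2
a=cv2.imread("pics/w1.png")[150:300,195:345]
cv2.imwrite("pics/c2.png",cv2.resize(a,(600,600),interpolation=cv2.INTER_CUBIC))
E
```

```text
(no output)
```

View pics/c2.png

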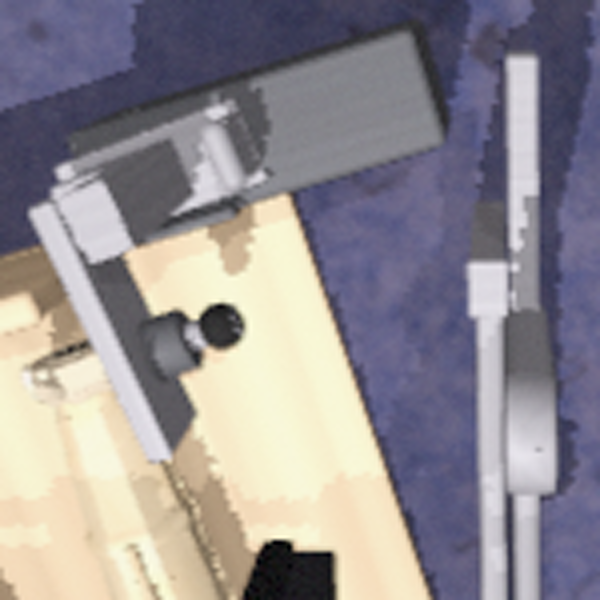

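```bash
cat >> h.py <<'E'
M=np.array([[-0.0011,0.954,0.2999,0.0834],[1,0.0006,0.0016,0.0003],[0.0014,0.2999,-0.954,-0.093],[0,0,0,1]])
def wz(pose,u,v,z):
    R=np.array(pose["ee_rot"]);t=np.array(pose["tcp_pos"])
    e=R@M[:3,3]+t; d=R@M[:3,:3]@np.array([(u-319.1304)/359.2294,-(v-244.3108)/359.2294,-1])
    return e+d*(z-e[2])/d[2]
E
python3 - <<'E'
from h import *
import json
np.set_printoptions(precision=4,suppress=True)
P=json.load(open("w1.json"))
c=lambda u,v:(195+u/4,150+v/4)
pts=dict(thumb_top=(*c(530,425),.135),bar_tip=(*c(522,55),.074),bar_mid=(*c(524,180),.074),gate_edge_top=(*c(488,265),.084),gate_top_low=(320,390,.084),hinge_post=(321,396,.084),
striker_a=(*c(213,127),.076),striker_b=(*c(232,185),.076),bs_front_a=(*c(105,178),.115),bs_front_b=(*c(132,247),.115),
crate_right_front=(*c(292,195),.08),front_floor_edge=(*c(420,560),.012),buffer=(*c(222,325),.065),
rimBR=(68,265,.08))
o={k:wz(P,*v) for k,v in pts.items()}
for k,v in o.items(): print(k,v)
E
```

```text
thumb_top [ 0.475  -0.0777  0.135 ]
bar_tip [ 0.4576 -0.1369  0.074 ]
bar_mid [ 0.4649 -0.1112  0.074 ]
gate_edge_top [ 0.4772 -0.0977  0.084 ]
gate_top_low [0.5274 0.0742 0.084 ]
hinge_post [0.5285 0.0815 0.084 ]
striker_a [ 0.5251 -0.1421  0.076 ]
striker_b [ 0.5256 -0.1291  0.076 ]
bs_front_a [ 0.5391 -0.1418  0.115 ]
bs_front_b [ 0.5391 -0.1279  0.115 ]
crate_right_front [ 0.5131 -0.1238  0.08  ]
front_floor_edge [ 0.5264 -0.0059  0.012 ]
buffer [ 0.5416 -0.098   0.065 ]
rimBR [ 0.7069 -0.12    0.08  ]
```

The hinge is at about (0.528, 0.075) and the gate angle about 0.285. The slot middle is at x≈0.5335, which is 13 mm inward of nominal and gives a latched gate angle of about -0.063. Next I'll descend and pinch the tab.

drive_tool --pt "-0.037 0.05 0 -0.006" --pt "-0.037 0.05 0.4 -0.006" --pt "-0.037 0.05 0.7 -0.006" --pt "-0.037 0.05 0.9 -0.006" --pt "-0.037 0.05 1 -0.006" --pt "-0.037 0.05 1 -0.006" --pt "-0.037 0.05 1 -0.006" --pt "-0.037 0.05 1 -0.006"

```text
time_s: 3.95
tcp_pos: [0.4757, -0.0776, 0.1733]
ee_rot: [[-0.284, -0.959, 0.002], [-0.959, 0.284, 0.0], [-0.001, -0.002, -1.0]]
wrist_force: [0.0, 0.5, 0.1]
gripper_width: 0.46
```

```bash
python3 - <<'E'
from station import telemetry, capture
import cv2,numpy as np,json
s=telemetry.sense(); print({k:np.round(v,4).tolist() for k,v in s.items() if k not in("effort","joint_velocities")})
c=capture("wrist"); cv2.imwrite("pics/w2.png",c["color"][150:450,170:470])
E
```

```text
{'time_s': 3.95, 'joints': [10.0957, 15.6382, -28.661, 0.0091, -45.5723, -26.591], 'tcp_pos': [0.4757, -0.0776, 0.1733], 'ee_rot': [[-0.2838, -0.9589, 0.0022], [-0.9589, 0.2838, 0.0003], [-0.0009, -0.0021, -1.0]], 'wrist_force': [0.0451, 0.4993, 0.1085], 'moment': [0.1277, -0.0242, 0.0005], 'gripper_width': 0.4598}
```

View pics/w2.png

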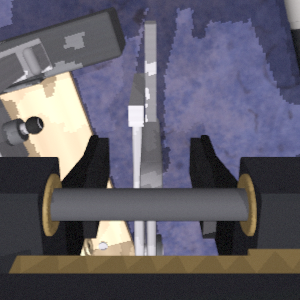

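The tab sits between the fingers, centred at about crop (152,155). I'll go 4 mm lower and close.

drive_tool --pt "0 0 0.03 0" --pt "0 0 0.03 0" --pt "0 0 0.03 0" --pt "0 0 0.03 0" --pt "0 0 0.03 0" --pt "0 0 0.03 0" --fingers 2

```text
time_s: 4.75
tcp_pos: [0.4751, -0.0777, 0.1686]
ee_rot: [[-0.284, -0.959, -0.0], [-0.959, 0.284, -0.0], [0.0, 0.0, -1.0]]
wrist_force: [-0.2, 0.6, -0.7]
gripper_width: 0.111
```

```bash
cat > st.py <<'E'
from station import telemetry
import numpy as np
H=np.array([.528,.075])
s=telemetry.sense(); p=np.array(s["tcp_pos"]);F=np.array(s["wrist_force"]);m=np.array(s["moment"])
R=np.array(s["ee_rot"]); d=p[:2]-H
print("t %.2f tcp %s tool yaw-q %.3f F %s M %s w %.3f"%(s["time_s"],np.round(p,4),np.arctan2(R[1,1],-R[0,1]),np.round(F,2),np.round(m,3),s["gripper_width"]*87))
print("radial %.4f out-angle %.4f  closing moment on gate: rxF %.3f, +mz %.3f"%(np.linalg.norm(d),np.arctan2(-d[0],-d[1]),-(d[0]*F[1]-d[1]*F[0]),-(d[0]*F[1]-d[1]*F[0])-m[2]))
E
python3 st.py
```

```text
t 4.75 tcp [ 0.4751 -0.0777  0.1686] tool yaw-q 0.288 F [-0.22  0.61 -0.74] M [ 0.158 -0.074  0.115] w 9.660
radial 0.1616 out-angle 0.3334  closing moment on gate: rxF 0.065, +mz -0.049
```

The tab is pinched at 9.7 mm opening. I'll lift the bar along its arc to about 0.27 rad.

drive_tool --pt "-0.016 0 -0.024 0" --pt "-0.032 0 -0.048 0" --pt "-0.049 0 -0.072 0" --pt "-0.067 0 -0.095 0" --pt "-0.086 0 -0.117 0" --pt "-0.106 0 -0.138 0" --pt "-0.124 0 -0.156 0" --pt "-0.141 0 -0.173 0" --pt "-0.141 0 -0.173 0" --pt "-0.141 0 -0.173 0"

```text
time_s: 6.0
tcp_pos: [0.4796, -0.0619, 0.1899]
ee_rot: [[-0.283, -0.959, -0.001], [-0.959, 0.283, -0.001], [0.001, 0.001, -1.0]]
wrist_force: [-2.8, -3.9, 0.7]
gripper_width: 0.113
```

```bash
python3 st.py; python3 - <<'E'
from station import capture
import cv2,numpy as np
c=capture("side")["color"][200:320,290:445]; d=capture("scene")["color"][180:350,285:455]
o=np.zeros((400,800,3),np.uint8);o[:,:400]=cv2.resize(d,(400,400),interpolation=2);o[:310,400:]=cv2.resize(c,(400,310),interpolation=2)
cv2.imwrite("pics/c3.png",o)
E
```

```text
t 6.00 tcp [ 0.4796 -0.0619  0.1899] tool yaw-q 0.287 F [-2.85 -3.9   0.71] M [-1.651  0.734  0.073] w 9.850
radial 0.1452 out-angle 0.3399  closing moment on gate: rxF 0.201, +mz 0.128
```

View pics/c3.png

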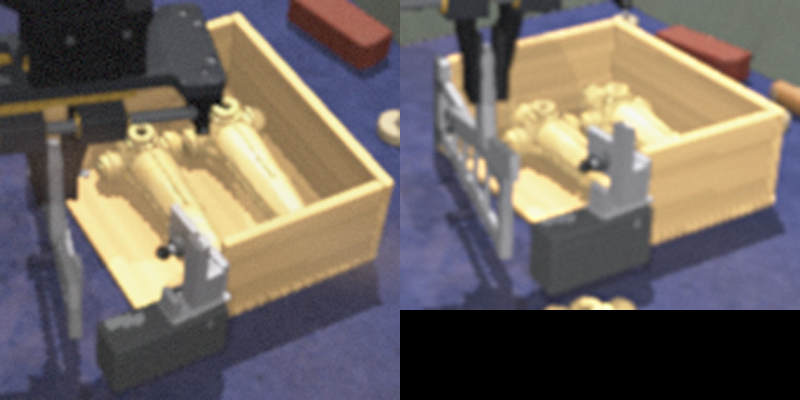

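The tool has gone up with the tab still gripped, but neither view shows clearly whether the bar rose. I'll check with the wrist camera.

```bash
python3 - <<'E'
from station import telemetry, capture
import cv2,numpy as np,json
s=telemetry.sense()
json.dump({k:np.array(s[k]).tolist() for k in("tcp_pos","ee_rot")},open("w3.json","w"))
c=capture("wrist")["color"]
a=cv2.resize(c[60:460,170:470],None,fx=1.4,fy=1.4); b=cv2.resize(capture("side")["color"][200:310,290:380],None,fx=4,fy=4,interpolation=2)
o=np.zeros((560,780,3),np.uint8); o[:,:420]=a; o[:440,420:780]=b
cv2.imwrite("pics/w3.png",o)
E
python3 st.py
```

```text
t 6.20 tcp [ 0.4796 -0.0619  0.19  ] tool yaw-q 0.287 F [-2.95 -4.5  -0.59] M [-1.618  0.777  0.092] w 9.574
radial 0.1452 out-angle 0.3397  closing moment on gate: rxF 0.186, +mz 0.094
```

View pics/w3.png

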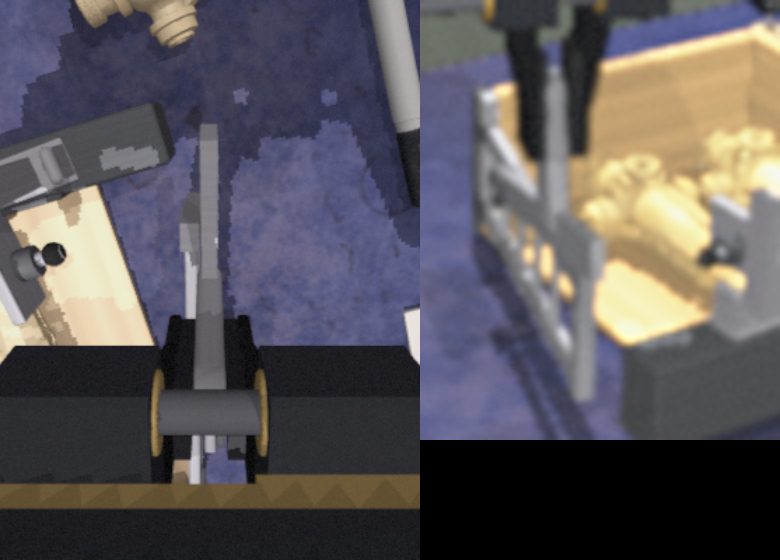

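The bar is up: its end now covers the gate's edge top at (600,245) in the side view, and in the wrist view the tip at (208,125) looks wider. I'll work out the bar angle and the swing waypoints.

```bash
cat > arc.py <<'E'
import sys,numpy as np
from station import telemetry
H=np.array([.528,.075]); s=telemetry.sense(); R=np.array(s["ee_rot"]); d=np.array(s["tcp_pos"])[:2]-H
X,Y=R[:2,0],R[:2,1]; a,o=d@X,d@Y
for D in map(float,sys.argv[1:]):
    print(D,np.round([(a*(np.cos(D)-1)+o*np.sin(D))/.12,(-a*np.sin(D)+o*(np.cos(D)-1))/.12,0,-D/2],4).tolist())
E
python3 arc.py .03 .06 .09 .12 .15 .18 .21 .24 .27
python3 - <<'E'
from h import *
import json
P=json.load(open("w3.json")); H=np.array([.528,.075]);q=.287
X=np.array([-np.sin(q),-np.cos(q)]);Y=np.array([-np.cos(q),np.sin(q)])
for th in (.0,.1,.2,.25,.3):
    z=.065+.152*np.sin(th)+.009*np.cos(th); a=.075+.152*np.cos(th)-.009*np.sin(th)
    w=wz(P,318.6,149.3,z)[:2]; print(th,np.round((w-H)@X,4),round(a,4))
E
```

```text
0.03 [0.0014, -0.0363, 0.0, -0.015]
0.06 [0.0016, -0.0726, 0.0, -0.03]
0.09 [0.0008, -0.1089, 0.0, -0.045]
0.12 [-0.0011, -0.1451, 0.0, -0.06]
0.15 [-0.0041, -0.1813, 0.0, -0.075]
0.18 [-0.0082, -0.2174, 0.0, -0.09]
0.21 [-0.0134, -0.2533, 0.0, -0.105]
0.24 [-0.0196, -0.2891, 0.0, -0.12]
0.27 [-0.0269, -0.3246, 0.0, -0.135]
0.0 0.2189 0.227
0.1 0.2196 0.2253
0.2 0.2203 0.2222
0.25 0.2206 0.22
0.3 0.2209 0.2176
```

Bar angle is about 0.24 rad, which leaves about 13 mm over the striker. I'll swing the first 0.21 rad, short of the striker.

drive_tool --pt "0.001 -0.036 0 -0.015" --pt "0.002 -0.073 0 -0.03" --pt "0.001 -0.109 0 -0.045" --pt "-0.001 -0.145 0 -0.06" --pt "-0.004 -0.181 0 -0.075" --pt "-0.008 -0.217 0 -0.09" --pt "-0.013 -0.253 0 -0.105" --pt "-0.013 -0.253 0 -0.105" --pt "-0.013 -0.253 0 -0.105"

```text
time_s: 7.32
tcp_pos: [0.51, -0.0691, 0.1901]
ee_rot: [[-0.077, -0.997, 0.001], [-0.997, 0.077, -0.001], [0.001, -0.001, -1.0]]
wrist_force: [-0.6, -5.4, -0.3]
gripper_width: 0.11
```

```bash
python3 st.py; python3 arc.py .02 .04 .06 .07 .08 .09 .1 .11 .12 .13 .14 .15
```

```text
t 7.33 tcp [ 0.51   -0.0691  0.1901] tool yaw-q 0.077 F [-0.56 -5.41 -0.32] M [-1.757  0.278  0.041] w 9.559
radial 0.1452 out-angle 0.1243  closing moment on gate: rxF -0.016, +mz -0.057
0.02 [0.0009, -0.0242, 0.0, -0.01]
0.04 [0.0013, -0.0484, 0.0, -0.02]
0.06 [0.0012, -0.0726, 0.0, -0.03]
0.07 [0.001, -0.0847, 0.0, -0.035]
0.08 [0.0007, -0.0968, 0.0, -0.04]
0.09 [0.0002, -0.1088, 0.0, -0.045]
0.1 [-0.0004, -0.1209, 0.0, -0.05]
0.11 [-0.0011, -0.133, 0.0, -0.055]
0.12 [-0.0019, -0.1451, 0.0, -0.06]
0.13 [-0.0028, -0.1571, 0.0, -0.065]
0.14 [-0.0039, -0.1692, 0.0, -0.07]
0.15 [-0.0051, -0.1812, 0.0, -0.075]
```

drive_tool --pt "0.001 -0.018 0 -0.0075" --pt "0.001 -0.036 0 -0.015" --pt "0.001 -0.054 0 -0.0225" --pt "0.001 -0.073 0 -0.03" --pt "0.001 -0.085 0 -0.035" --pt "0.001 -0.097 0 -0.04" --pt "0.001 -0.097 0 -0.04"

```text
time_s: 8.2
tcp_pos: [0.5218, -0.0701, 0.1901]
ee_rot: [[0.003, -1.0, 0.002], [-1.0, -0.003, -0.001], [0.001, -0.002, -1.0]]
wrist_force: [-0.5, -4.3, -0.6]
gripper_width: 0.115
```

```bash
python3 st.py; python3 arc.py .01 .02 .03 .04 .05
```

```text
t 8.20 tcp [ 0.5218 -0.0701  0.1901] tool yaw-q -0.003 F [-0.45 -4.3  -0.56] M [-1.745  0.161  0.121] w 10.023
radial 0.1452 out-angle 0.0427  closing moment on gate: rxF 0.039, +mz -0.082
0.01 [0.0005, -0.0121, 0.0, -0.005]
0.02 [0.0009, -0.0242, 0.0, -0.01]
0.03 [0.0011, -0.0363, 0.0, -0.015]
0.04 [0.0012, -0.0484, 0.0, -0.02]
0.05 [0.0012, -0.0605, 0.0, -0.025]
```

drive_tool --pt "0 -0.006 0 -0.0025" --pt "0 -0.012 0 -0.005" --pt "0.001 -0.018 0 -0.0075" --pt "0.001 -0.024 0 -0.01" --pt "0.001 -0.03 0 -0.0125" --pt "0.001 -0.036 0 -0.015" --pt "0.001 -0.036 0 -0.015" --pt "0.001 -0.036 0 -0.015"

```text
time_s: 9.2
tcp_pos: [0.5253, -0.0703, 0.19]
ee_rot: [[0.032, -0.999, -0.0], [-0.999, -0.032, -0.001], [0.001, 0.0, -1.0]]
wrist_force: [-2.1, -5.1, 0.1]
gripper_width: 0.11
```

```bash
python3 st.py
```

```text
t 9.20 tcp [ 0.5253 -0.0703  0.19  ] tool yaw-q -0.032 F [-2.13 -5.12  0.15] M [-1.745  0.564 -0.079] w 9.575
radial 0.1453 out-angle 0.0183  closing moment on gate: rxF 0.296, +mz 0.375
```

Buffer contact at about q≈-0.023, so mid slot should be at about -0.067, which agrees with the picture. I'll continue slowly.

drive_tool --pt "0 -0.006 0 -0.0025" --pt "0 -0.012 0 -0.005" --pt "0.001 -0.018 0 -0.0075" --pt "0.001 -0.024 0 -0.01" --pt "0.001 -0.03 0 -0.0125" --pt "0.001 -0.036 0 -0.015" --pt "0.001 -0.036 0 -0.015" --pt "0.001 -0.036 0 -0.015"

```text
time_s: 10.2
tcp_pos: [0.5284, -0.0705, 0.1898]
ee_rot: [[0.06, -0.998, -0.003], [-0.998, -0.06, -0.001], [0.001, 0.003, -1.0]]
wrist_force: [-5.1, -5.1, 2.1]
gripper_width: 0.113
```

```bash
for i in 1 2; do python3 st.py; python3 -c "from station import capture;capture('wrist')"; done
```

```text
t 10.20 tcp [ 0.5284 -0.0705  0.1898] tool yaw-q -0.060 F [-5.11 -5.07  2.06] M [-1.656  1.398 -0.322] w 9.795
radial 0.1455 out-angle -0.0026  closing moment on gate: rxF 0.745, +mz 1.067
t 10.25 tcp [ 0.5284 -0.0705  0.1897] tool yaw-q -0.060 F [-4.88 -5.59  0.91] M [-1.701  1.355 -0.295] w 9.889
radial 0.1455 out-angle -0.0026  closing moment on gate: rxF 0.712, +mz 1.007
```

drive_tool --pt "0 -0.005 0 -0.002" --pt "0 -0.01 0 -0.004" --pt "0 -0.015 0 -0.006" --pt "0.001 -0.02 0 -0.008" --pt "0.001 -0.02 0 -0.008" --pt "0.001 -0.02 0 -0.008"

```text
time_s: 11.05
tcp_pos: [0.53, -0.0706, 0.1896]
ee_rot: [[0.075, -0.997, -0.005], [-0.997, -0.075, -0.001], [0.001, 0.006, -1.0]]
wrist_force: [-6.9, -5.9, 2.1]
gripper_width: 0.115
```

```bash
for i in 1 2 3; do python3 st.py; python3 -c "from station import capture;capture('wrist')"; done
python3 - <<'E'
from station import telemetry, capture
import cv2,numpy as np,json
s=telemetry.sense()
json.dump({k:np.array(s[k]).tolist() for k in("tcp_pos","ee_rot")},open("w4.json","w"))
c=capture("wrist")["color"]; cv2.imwrite("pics/w4full.png",c)
a=cv2.resize(c[80:330,200:440],None,fx=2,fy=2,interpolation=2); b=cv2.resize(capture("side")["color"][215:300,320:400],None,fx=4,fy=4,interpolation=2)
o=np.zeros((500,800,3),np.uint8); o[:,:480]=a; o[:340,480:800]=b
cv2.imwrite("pics/w4.png",o)
E
```

```text
t 11.05 tcp [ 0.53   -0.0706  0.1896] tool yaw-q -0.075 F [-6.91 -5.89  2.06] M [-1.63   1.846 -0.365] w 9.995
radial 0.1456 out-angle -0.0135  closing moment on gate: rxF 1.018, +mz 1.382
t 11.10 tcp [ 0.53   -0.0706  0.1896] tool yaw-q -0.076 F [-6.26 -5.56  2.7 ] M [-1.605  1.76  -0.369] w 9.999
radial 0.1456 out-angle -0.0134  closing moment on gate: rxF 0.923, +mz 1.291
t 11.15 tcp [ 0.53   -0.0706  0.1896] tool yaw-q -0.076 F [-7.35 -5.62  3.05] M [-1.594  1.83  -0.352] w 10.093
radial 0.1456 out-angle -0.0135  closing moment on gate: rxF 1.081, +mz 1.433
```

View pics/w4.png

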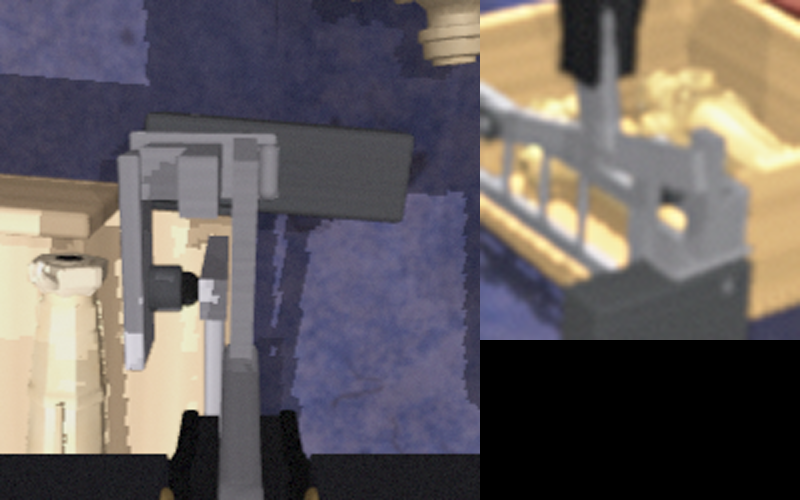

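The bar is now between the striker (columns 262–276) and the backstop (front edge at column 218), still raised. I'll put numbers on the clearances.

```bash
python3 - <<'E'
from h import *
import json
P=json.load(open("w4.json")); np.set_printoptions(precision=4,suppress=True)
f=lambda u,v:(200+u/2,80+v/2)
for n,u,v,z in [("bar L",233,165,.109),("bar R",257,165,.109),("backstop face",218,165,.115),("striker mid",269,165,.076),("striker back",262,165,.073)]:
    print(n,wz(P,*f(u,v),z))
E
python3 arc.py .005 .01 .015
```

```text
bar L [ 0.5359 -0.1398  0.109 ]
bar R [ 0.5303 -0.1402  0.109 ]
backstop face [ 0.5394 -0.14    0.115 ]
striker mid [ 0.5257 -0.1379  0.076 ]
striker back [ 0.5276 -0.1375  0.073 ]
0.005 [0.0004, -0.0061, 0.0, -0.0025]
0.01 [0.0007, -0.0121, 0.0, -0.005]
0.015 [0.001, -0.0182, 0.0, -0.0075]
```

Bar and picture agree: the bar is about 1 mm short of mid slot, and the moment is about 1.43 N m against 1.7. I'll nudge 1 mm further, then start lowering.

drive_tool --pt "0 -0.005 0 -0.002" --pt "0.001 -0.011 0 -0.004" --pt "0.001 -0.011 0 -0.004" --pt "0.001 -0.011 0 -0.004"

```text
time_s: 11.8
tcp_pos: [0.5308, -0.0707, 0.1895]
ee_rot: [[0.083, -0.997, -0.007], [-0.997, -0.083, -0.001], [0.0, 0.007, -1.0]]
wrist_force: [-8.8, -5.2, 2.5]
gripper_width: 0.116
```

```bash
for i in 1 2 3; do python3 st.py; python3 -c "from station import capture;capture('wrist')"; done
```

```text
t 11.80 tcp [ 0.5308 -0.0707  0.1895] tool yaw-q -0.083 F [-8.83 -5.16  2.5 ] M [-1.565  2.077 -0.378] w 10.134
radial 0.1457 out-angle -0.0194  closing moment on gate: rxF 1.301, +mz 1.679
t 11.85 tcp [ 0.5308 -0.0707  0.1895] tool yaw-q -0.083 F [-7.55 -5.15  2.3 ] M [-1.587  2.137 -0.383] w 10.356
radial 0.1457 out-angle -0.0193  closing moment on gate: rxF 1.114, +mz 1.497
t 11.90 tcp [ 0.5308 -0.0707  0.1895] tool yaw-q -0.083 F [-8.18 -5.51  2.81] M [-1.556  2.104 -0.364] w 9.948
radial 0.1458 out-angle -0.0191  closing moment on gate: rxF 1.207, +mz 1.571
```

That gives about 1.6 N m, close to mid slot. I'll lower the first part.

drive_tool --pt "0.017 0 0.017 0" --pt "0.035 0 0.035 0" --pt "0.055 0 0.056 0" --pt "0.074 0 0.078 0" --pt "0.074 0 0.078 0"

```text
time_s: 12.58
tcp_pos: [0.5314, -0.0786, 0.1795]
ee_rot: [[0.083, -0.997, -0.007], [-0.997, -0.083, 0.001], [-0.002, 0.007, -1.0]]
wrist_force: [-8.6, -0.7, 2.7]
gripper_width: 0.112
```

```bash
for i in 1 2; do python3 st.py; python3 -c "from station import capture;capture('wrist')"; done
```

```text
t 12.57 tcp [ 0.5314 -0.0786  0.1795] tool yaw-q -0.083 F [-8.57 -0.67  2.68] M [-0.007  2.209 -0.282] w 9.739
radial 0.1536 out-angle -0.0220  closing moment on gate: rxF 1.318, +mz 1.600
t 12.62 tcp [ 0.5314 -0.0785  0.1796] tool yaw-q -0.083 F [-6.97 -0.87  1.56] M [-0.122  2.194 -0.294] w 10.167
radial 0.1536 out-angle -0.0219  closing moment on gate: rxF 1.073, +mz 1.367
```

drive_tool --pt "0.009 -0.005 0.012 0" --pt "0.018 -0.005 0.023 0" --pt "0.027 -0.005 0.035 0" --pt "0.035 -0.005 0.047 0" --pt "0.043 -0.005 0.058 0" --pt "0.051 -0.005 0.071 0" --pt "0.058 -0.005 0.082 0" --pt "0.058 -0.005 0.082 0" --pt "0.058 -0.005 0.082 0"

```text
time_s: 13.8
tcp_pos: [0.5322, -0.085, 0.1693]
ee_rot: [[0.083, -0.997, -0.008], [-0.997, -0.083, 0.002], [-0.002, 0.008, -1.0]]
wrist_force: [-8.0, 0.2, 0.7]
gripper_width: 0.113
```

```bash
for i in 1 2; do python3 st.py; python3 -c "from station import capture;capture('wrist')"; done
```

```text
t 13.80 tcp [ 0.5322 -0.085   0.1693] tool yaw-q -0.083 F [-8.03  0.18  0.67] M [ 0.427  2.282 -0.269] w 9.794
radial 0.1600 out-angle -0.0260  closing moment on gate: rxF 1.283, +mz 1.552
t 13.85 tcp [ 0.5322 -0.085   0.1694] tool yaw-q -0.083 F [-8.55 -0.87  0.92] M [ 0.453  2.321 -0.24 ] w 9.803
radial 0.1600 out-angle -0.0262  closing moment on gate: rxF 1.371, +mz 1.611
```

The bar is back at its level position with no vertical resistance. I'll lower the last 1 mm, then look before easing off.

drive_tool --pt "0.002 0 0.005 0" --pt "0.003 0 0.01 0" --pt "0.003 0 0.01 0"

```text
time_s: 14.28
tcp_pos: [0.5325, -0.0852, 0.1688]
ee_rot: [[0.083, -0.997, -0.007], [-0.997, -0.083, 0.002], [-0.002, 0.007, -1.0]]
wrist_force: [-8.6, 1.2, 3.8]
gripper_width: 0.113
```

```bash
python3 st.py
python3 - <<'E'
from station import capture
import cv2,numpy as np,json
c=capture("wrist")["color"]
a=cv2.resize(c[80:330,200:440],None,fx=2,fy=2,interpolation=2); b=cv2.resize(capture("side")["color"][215:300,320:400],None,fx=4,fy=4,interpolation=2)
o=np.zeros((500,800,3),np.uint8); o[:,:480]=a; o[:340,480:800]=b
cv2.imwrite("pics/w5.png",o)
E
```

```text
t 14.28 tcp [ 0.5325 -0.0852  0.1688] tool yaw-q -0.083 F [-8.57  1.15  3.77] M [ 0.65   2.498 -0.224] w 9.798
radial 0.1603 out-angle -0.0281  closing moment on gate: rxF 1.368, +mz 1.592
```

View pics/w5.png

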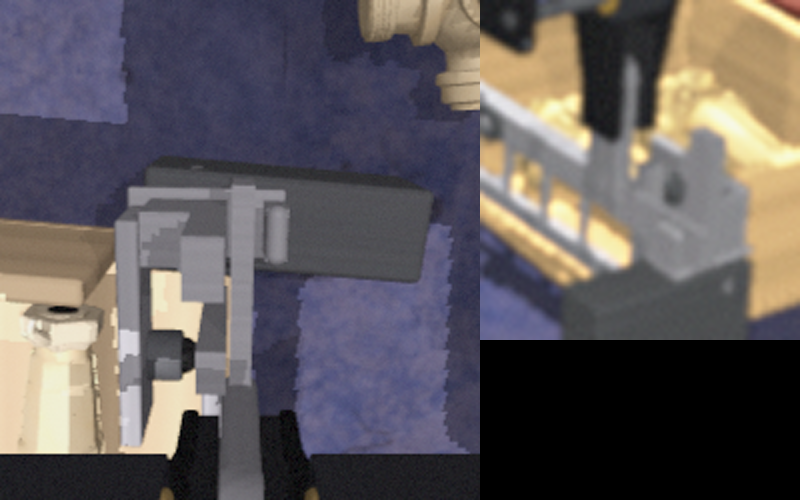

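The bar, at column 243, lies down between the striker (275) and the backstop, and the upward 3.8 N shows it is on its stop. Now I'll ease the push off so the bar settles gently against the striker.

drive_tool --pt "0 0.005 0 0.001" --pt "0 0.01 0 0.002" --pt "0 0.015 0 0.003" --pt "0 0.02 0 0.004" --pt "0 0.025 0 0.005" --pt "0 0.03 0 0.006" --pt "0 0.03 0 0.006"

```text
time_s: 15.25
tcp_pos: [0.5302, -0.0853, 0.1689]
ee_rot: [[0.072, -0.997, -0.004], [-0.997, -0.072, 0.002], [-0.002, 0.003, -1.0]]
wrist_force: [-6.4, 0.9, 1.2]
gripper_width: 0.113
```

```bash
python3 st.py;python3 -c "from station import capture;capture('wrist')";python3 st.py
```

```text
t 15.25 tcp [ 0.5302 -0.0853  0.1689] tool yaw-q -0.072 F [-6.37  0.89  1.16] M [ 0.741  1.731 -0.282] w 9.829
radial 0.1603 out-angle -0.0138  closing moment on gate: rxF 1.019, +mz 1.301
t 15.30 tcp [ 0.5302 -0.0853  0.1689] tool yaw-q -0.072 F [-5.67  1.7   1.05] M [ 0.714  1.655 -0.25 ] w 9.646
radial 0.1603 out-angle -0.0139  closing moment on gate: rxF 0.905, +mz 1.155
```

drive_tool --pt "0 0.005 0 0.002" --pt "0 0.01 0 0.004" --pt "0 0.014 0 0.006" --pt "0 0.018 0 0.008" --pt "0 0.018 0 0.008"

```text
time_s: 15.92
tcp_pos: [0.5296, -0.0853, 0.169]
ee_rot: [[0.058, -0.998, -0.0], [-0.998, -0.058, 0.002], [-0.002, 0.0, -1.0]]
wrist_force: [-3.9, 3.6, -0.3]
gripper_width: 0.115
```

```bash
python3 st.py;python3 -c "from station import capture;capture('wrist')";python3 st.py
```

```text
t 15.93 tcp [ 0.5296 -0.0853  0.169 ] tool yaw-q -0.058 F [-3.89  3.56 -0.33] M [ 1.457  1.143 -0.052] w 9.991
radial 0.1603 out-angle -0.0098  closing moment on gate: rxF 0.619, +mz 0.670
t 15.97 tcp [ 0.5295 -0.0853  0.1689] tool yaw-q -0.058 F [-4.24  3.86  0.09] M [ 1.49   1.111 -0.05 ] w 9.524
radial 0.1603 out-angle -0.0096  closing moment on gate: rxF 0.673, +mz 0.723
```

The tool moved only 0.6 mm of the 2.2 mm commanded, so the striker is holding the bar. I'll take off a little more, then open.

drive_tool --pt "0 0.005 0 0" --pt "0 0.01 0 0" --pt "0 0.014 0 0" --pt "0 0.014 0 0"

```text
time_s: 16.48
tcp_pos: [0.5293, -0.0854, 0.169]
ee_rot: [[0.058, -0.998, 0.003], [-0.998, -0.058, 0.002], [-0.001, -0.003, -1.0]]
wrist_force: [0.6, 5.6, -2.6]
gripper_width: 0.112
```

```bash
python3 st.py;python3 -c "from station import capture;capture('wrist')";python3 st.py
```

```text
t 16.48 tcp [ 0.5293 -0.0854  0.169 ] tool yaw-q -0.058 F [ 0.56  5.56 -2.59] M [ 1.893  0.17  -0.098] w 9.725
radial 0.1604 out-angle -0.0080  closing moment on gate: rxF -0.096, +mz 0.002
t 16.52 tcp [ 0.5293 -0.0853  0.169 ] tool yaw-q -0.058 F [ 0.1   4.68 -3.34] M [ 1.879  0.144 -0.076] w 9.585
radial 0.1603 out-angle -0.0082  closing moment on gate: rxF -0.023, +mz 0.053
```

Nothing is pushing on the gate now and it stays put. I'll open the fingers and go straight up.

drive_tool --pt "0 0 0 0" --pt "0 0 0 0" --pt "0 0 0 0" --pt "0 0 0 0" --pt "0 0 0 0" --pt "0 0 0 0" --fingers 34

```text
time_s: 17.27
tcp_pos: [0.5281, -0.0864, 0.169]
ee_rot: [[0.058, -0.998, 0.0], [-0.998, -0.058, -0.0], [0.0, -0.0, -1.0]]
wrist_force: [-0.0, -0.4, -0.1]
gripper_width: 0.392
```

drive_tool --pt "0 0 -0.1 0" --pt "0 0 -0.3 0" --pt "0 0 -0.5 0" --pt "0 0 -0.75 0" --pt "0 0 -1 0" --pt "0 0 -1 0" --pt "0 0 -1 0"

```text
time_s: 18.15
tcp_pos: [0.5276, -0.0863, 0.289]
ee_rot: [[0.058, -0.998, -0.0], [-0.998, -0.058, 0.0], [-0.0, 0.0, -1.0]]
wrist_force: [0.1, 0.1, 0.3]
gripper_width: 0.39
```

```bash
python3 st.py
python3 - <<'E'
from station import capture,telemetry
import cv2,numpy as np,json
s=telemetry.sense()
json.dump({k:np.array(s[k]).tolist() for k in("tcp_pos","ee_rot")},open("w6.json","w"))
c=capture("wrist")["color"]
a=cv2.resize(c[130:330,200:400],None,fx=2,fy=2,interpolation=2); b=cv2.resize(capture("side")["color"][205:305,310:410],None,fx=4,fy=4,interpolation=2)
cv2.imwrite("pics/w6.png",np.hstack([a,b]))
E
```

```text
t 18.15 tcp [ 0.5276 -0.0863  0.289 ] tool yaw-q -0.058 F [0.06 0.14 0.27] M [ 0.119  0.009 -0.014] w 33.911
radial 0.1613 out-angle 0.0022  closing moment on gate: rxF -0.009, +mz 0.005
```

View pics/w6.png

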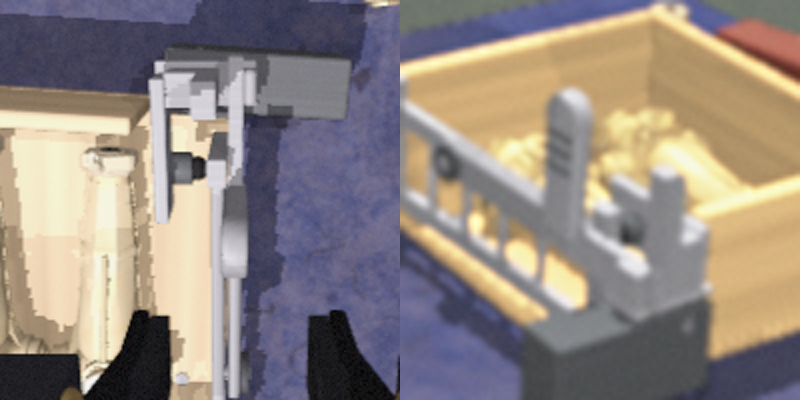

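The bar lies behind the striker and the gate is held, with the fingers clear. Last check is whether the bar is fully down, using the thumb piece's position.

```bash
python3 - <<'E'
from h import *
import json
np.set_printoptions(precision=4,suppress=True)
P=json.load(open("w6.json")); f=lambda u,v:(200+u/2,130+v/2)
# thumb top front (free-end) and rear edge
print("thumb rear edge",wz(P,*f(234,277),.135),"bar at catch",wz(P,*f(233,130),.074),"striker",wz(P,*f(248,85),.076))
print("side thumb top",onz('side',310+170/4,205+88/4,.135), "exp level [.529,-.085]")
for th in(0,.05,.1,.2):
    a=.075+.085*np.cos(th)-.07*np.sin(th); z=.065+.085*np.sin(th)+.07*np.cos(th)
    p=[.520+a*np.sin(.055),.075-a*np.cos(.055),z]; print(th,np.round(proj('side',p),1))
E
```

```text
thumb rear edge [ 0.5286 -0.0733  0.135 ] bar at catch [ 0.5318 -0.1172  0.074 ] striker [ 0.5266 -0.1368  0.076 ]
side thumb top [ 0.5327 -0.0786  0.135 ] exp level [.529,-.085]
0 [352.7 228.8]
0.05 [351.6 225.9]
0.1 [350.4 223. ]
0.2 [347.7 217.6]
```

```bash
python3 -c "
from station import order,telemetry
print(telemetry.sense()['time_s'],order.finish_job())"
```

```text
the job is handed in; nothing more can be done
18.25 None
```

The gate is shut and latched, and the job was handed in at 18.25 s of the 61 s allowed. The hand-in gives no verdict.

- **Lift:** I pinched the thumb piece and raised the bar to about 0.24 rad. That is over the required 0.16 but a little short of the preferred 0.26.
- **Close:** I swung the gate to and felt the buffer at a gate angle of about -0.02. I stopped when the closing moment was about 1.6 N m, against 1.7 for mid slot. The wrist picture just before the last 1 mm of push showed the bar about 1 mm from mid slot.
- **Latch:** I lowered the bar to level, eased the push off slowly until the striker held the bar, then opened the fingers and went up 120 mm.

**Last checks:**
- The final picture shows the bar behind the striker.
- The thumb piece is within about 1–2 pixels of its expected level position, so the bar is down to within about 0.02–0.03 rad.
- The gate rests at about -0.055 rad, and the wrist force is about zero with the gripper clear.
- The castings in view look undisturbed, but I did not measure the bystanders again.

**What disagreed or was not measured:**
- While the bar was raised, the wrist showed about 1.8 N m of twist across the pinch that I could not fully explain. I took it to be the pads gripping the tilted tab, and it fell away as the bar came down.
- The bar's force on the striker was not measured directly. I estimate it at about 6 N from the buffer load.

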